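Index the sample changer and draw a latched cell cassette

ROBOT

A 6-joint arm with a two-finger parallel gripper is mounted at the origin on a cart in front of the work surface, level with it; the furniture and walls round the work are solid. World frame = base frame: x ahead of the robot, y to its left, z up, the work surface at z = 0. Lengths are in m, angles in rad, forces in N, time in s.
With the tool pointing down it reaches from about 0.375 to 0.9 m from the base axis. Payload 3.1 kg.
Tool frame: the origin (TCP) lies at the very end of the fingers, on their centre line; the grasp point (between the pads) lies 19 mm behind it (manip.pinch_z is the distance from the TCP to the grasp point, in m); z points along the fingers, y is the direction in which the jaws open and shut (so a half turn about z gives the same grasp; the last joint's range is limited). The gripper opens to 85 mm and grips with 20 to 120 N. Pads are 22 mm wide; open, the fingers measure 114 mm over their backs; the gripper's body (76 mm by 85 mm) begins 54 mm behind the grasp point. The pads swing forward as they close: fully open they stand 13 mm farther back than shut.
Start: joints at [-1.302, 0.527, 1.433, -0, 1.181, -0.178], TCP at [0.27, -0.564, 0.231] pointing down, gripper open.
Joint ranges: [-3.08, 3.08], [-0.75, 2.2], [0.22, 2.44], [-1.43, 4.57], [0, 2.65], [-2.85, 2.85]. Speed limits (rad/s): [2.79, 2.79, 3.14, 3.14, 3.14, 3.14].

INTERFACE

Orientations are given as a unit quaternion [x, y, z, w].
In Python, from station import manip gives the robot as it stands.
- The arm moves only by the tool drive_tool, never from a script. Its argument "increments" is a list of rows, each a list of 7 numbers: the closure in counts, from 0 (fully open) to 255 (shut), then the shift along the tool's x, y, z in cm, then the turn, a rotation vector about the tool's x, y, z in rad. A call has 1 to 20 rows; each row is the pose to reach, as a shift and turn from the pose commanded when the call began, along the tool's axes at that moment; what a row does not reach only later rows make up. A row lasts 1/10 s, in which the tool goes at most 50 mm and 8.59 degrees, less where a joint would pass 70% of its speed; a pose out of reach is approached as far as the arm can. A call with a gripper value outside its range is refused whole. The fingers move at their own pace and stop on an object; "force" is the grip in N (left out, the last holds). Time passes only in rows, so rows that repeat a pose let the fingers close. It gives the time, the measured TCP pose, the force and the opening at its end, in the units of the state.
- manip.sense(): the state, without advancing time (a new reading comes with each control period).
- manip.snapshot(name): name is "side" or "top" or "wrist"; returns the picture (480x640x3 uint8, red, green, blue); there is no depth.
- manip.camera_model(name): a dict with "mtx" (3x3 intrinsics, pixels), "cam_to_world" (4x4, takes a point from camera to world coordinates). Camera axes: x right, y down, z forward; pixel columns grow to the right and rows downward; lengths in m; the calibration is good to about 2 mm. The wrist camera is an equidistant fisheye: a pixel r from the principal point sees the ray r / f radians off the axis. A picture is of the moment at which its call begins: read the wrist's pose just before it. camera_model takes no time and is no camera call; for the wrist camera it gives the pose at the moment of the call.
- manip.sign_off(): hands the job in, once; it reports no verdict.
The state is a dict: "t": time; "q": joint angles; "qd": joint speeds; "tau": joint torques, N m; "tcp_pos": TCP position; "tool_rot": TCP orientation; "force": force on the tool from outside, world axes, zero at the start; "ft_torque": the same for the moment, N m; "finger_gap": opening from 0.0 (shut) to 1.0 (fully open).
Only numpy, scipy, OpenCV 4.12 (cv2) and the standard library are available. Lean on these libraries where they do the work, as an engineer would, in place of code of your own. Each camera call takes 0.05 s, during which the arm holds its last target. There are 200 camera calls.

TASK

The orange cell has been measured and has to come out of the sample changer. Turn the carousel by its knob until the orange cassette clicks in at the open loading port at the front, leave the carousel in that click, then pinch the cassette's two side catches together and draw it up, clear of the changer. Finish while still holding it up, upright and still, by its pinched catches; leave the blue cassette seated and do not disturb the things standing about.

Things in the scene. Friction and masses are not known exactly. Their poses are not given: they have to be found in the camera images.
- sample_changer: Off-white fixed bench unit, 270 x 270 mm, 48 mm high, with a steel carousel. Origin on the carousel axis at bench height; -x is its front, z up. A U-shaped hold-down rail (12 mm wide, 122 to 126 mm above the bench; bars along y = +-80 mm from x = -22 mm back, and along x = +80 mm) stops cassettes rising except at the front port. At x = 50 mm it reaches out to posts at y = +-128 mm. A column at x 132 to 162 mm is 137 mm high.
- load_port (a point): Middle of the cassette place at the loading port (a green strip on the housing marks it), 80 mm in front of the carousel axis, 88 mm above the bench: where orange_mid lies once clicked in there. Axes as the changer's.
- carousel (a joint): Angle of the carousel, rad, anticlockwise from above, 0 at the start. Four click stops 90 degrees apart (0, +-1.571, +-3.142; end stops +-3.3), as the sockets are, 80 mm from the axis. Let go within 30 degrees of a stop, a sprung roller draws it in; turning it out of one takes about 0.2 N m.
- knob_grip (a point): Grip point of the black bar knob on the carousel axis, 124 mm above the bench; turns with the carousel. The bar is 42 mm long (along this x axis), 12 mm thick (along y: close the fingers along y), 101 to 136 mm above the bench, on a round stem 28 mm across at most. At the start x points to the changer's back.
- orange_mid (a point): Middle (half-way up) of the loose orange cassette: 60 mm high, body 35 x 34 mm with glass windows, foot 44 x 34 mm, 0.14 to 0.28 kg, z up, catches on its +x and -x faces. It starts seated (bottom 58 mm above the bench, 1 to 1.5 mm play) in a socket a quarter turn from the port, left or right of the knob; its x axis lies along the carousel's radius.
- orange_catch_a (a joint): Travel of the catch on the orange cassette's +x face, m: 0 out (hooked), 0.008 fully in; it springs back with 1.5 to 5.5 N. A ribbed plate 18 mm wide from 20 mm below to 24 mm above orange_mid; outer faces of the pair 54 mm apart, pinched 38 mm. Its hook frees after 4 mm (6 if the cassette sits off-centre); until both are free the cassette cannot rise.
- orange_catch_b (a joint): Travel of the catch on the -x face, likewise. Pinch the pair along the cassette's x axis, 12 to 20 mm above orange_mid, well centred: the socket's posts (24 mm wide, 27 to 39 mm out along x) reach up to 8 mm below orange_mid and fingertips must stay above them. Between catch and knob stem at the port 39 mm are free.
- orange: The orange cassette, origin at the centre of its underside (30 mm below orange_mid), same axes.
- blue_mid (a point): Middle of the blue cassette, alike but blue; it starts opposite the orange one and stays seated in its socket.
- tub_b: Small white tub with a blue lid, 62 mm across, 46 mm high, left of the changer; origin under its centre. Leave alone.
- tub_d: White tub with a red lid, 70 mm across, 60 mm high, left of the changer; origin under its centre. Leave alone.
- wash_bottle: White wash bottle with a red cap, 65 x 101 mm, 202 mm high, right of the changer; origin under its centre. Leave alone.

How it is judged:
On the way, in this order (a step that is already met when the one before it is completed fails the run):
1. the orange cassette is at the loading port, seated, with the carousel in its click stop (horizontal distance between orange_mid and load_port below 0.007 m and height (world z) of orange_mid below 0.094 m and (value of joint carousel between -1.6908 and -1.4508 rad or value of joint carousel between 1.4508 and 1.6908 rad)), for 0.3 s.
2. both side catches are pinched in while the cassette is still in its socket (value of joint each of orange_catch_a, orange_catch_b above 0.005 m and height (world z) of orange_mid below 0.1 m and horizontal distance between orange_mid and load_port below 0.012 m), for 0.1 s.
At the end, for the whole second after the job is handed in: The orange cassette is held still and upright (within 0.2 rad) by the fingers, both catches pinched in by over 5 mm, its middle over 165 mm above the bench, not touching the changer; the carousel is within 0.12 rad of its click stop; the blue cassette is still seated (height (world z) of orange_mid above 0.165 m and angle between orange_mid's own z axis and vertical below 0.2 rad and value of joint each of orange_catch_a, orange_catch_b above 0.005 m and contact force between the fingers and orange above 2 N and contact force between orange and sample_changer below 0.1 N and linear speed of orange below 0.03 m/s and (value of joint carousel between -1.6908 and -1.4508 rad or value of joint carousel between 1.4508 and 1.6908 rad) and height (world z) of blue_mid between 0.08 and 0.096 m and angle between blue_mid's own z axis and vertical below 0.1 rad); the arm keeps its last pose, push and grip.
It fails at once if the blue cassette is pulled up (height (world z) of blue_mid above 0.105 m).
It fails at once if the blue-lidded tub is disturbed (moved over 30 mm) (distance of tub_b from where it was at the start of the episode above 0.03 m).
It fails at once if the red-lidded tub is disturbed (moved over 30 mm) (distance of tub_d from where it was at the start of the episode above 0.03 m).
It fails at once if the wash bottle is disturbed (moved over 30 mm) (distance of wash_bottle from where it was at the start of the episode above 0.03 m).
It also fails if it takes over 54 s, if anything falls off the work surface, if the arm or the gripper's body presses on something with over 40 N, if the wrist force passes 120 N, or if a joint passes its speed limit or range.

## Working session

There is one attempt and no reset: what is moved stays moved. The work goes in short steps, Python scripts to look and compute and a tool call to move; the robot and the scene stay as the last step left them, time stands still between calls to the robot, and variables do not carry over. Pictures are saved under pics/ and viewed, about 8 in all and at most 12, crops included, and the job is handed in when it is done.

Besides the shell and the picture viewer there is one more tool, called after "Emit:" as a command line: name --pt "numbers of a row" for each row, then --argument value for the rest. drive_tool: Moves the arm, as the interface text tells. Its arguments: {"type":"object","properties":{"increments":{"type":"array","items":{"type":"array","items":{"type":"number"}}},"force":{"type":"number"}},"required":["increments"]}

```bash
ls; mkdir -p pics
python3 - <<'E'
from station import manip
import cv2,json
for n in("side","top"):
    cv2.imwrite(f"pics/{n}0.png",manip.snapshot(n)[:,:,::-1])
    m=manip.camera_model(n);print(n,m["mtx"],m["cam_to_world"])
print(manip.sense())
E
```

```text
pics
side [[498.87262034   0.         322.28937219]
 [  0.         498.87262034 241.02967878]
 [  0.           0.           1.        ]] [[ 0.8510251  -0.1760712   0.4947274  -0.0208641 ]
 [-0.52482628 -0.31695467  0.78999817 -1.18202112]
 [ 0.01771023 -0.93195422 -0.36214318  0.50375634]
 [ 0.          0.          0.          1.        ]]
top [[525.18617172   0.         316.33400099]
 [  0.         525.18617172 248.1204538 ]
 [  0.           0.           1.        ]] [[ 2.10649370e-02 -9.95250456e-01  9.50410352e-02  4.50895112e-01]
 [-9.99778100e-01 -2.09561416e-02  2.14279314e-03 -2.61283033e-01]
 [-1.40922460e-04 -9.50650833e-02 -9.95471049e-01  1.09587396e+00]
 [ 0.00000000e+00  0.00000000e+00  0.00000000e+00  1.00000000e+00]]
{'t': 0.1, 'q': array([-1.30250635e+00,  5.28370957e-01,  1.43381426e+00,  5.86326429e-05,
        1.18141995e+00, -1.78483108e-01]), 'qd': array([ 0.00154883, -0.00171343, -0.00417631,  0.00258936, -0.00162495,
        0.00107867]), 'tau': array([-5.38150489e-04, -4.43305671e+01, -1.78586429e+01, -2.54377665e-04,
        3.91471855e-03, -1.10226205e-05]), 'tcp_pos': array([ 0.26990712, -0.56297563,  0.23042012]), 'tool_rot': array([ 9.75154788e-01,  2.21522293e-01, -1.80859699e-05, -1.00646176e-03]), 'force': array([ 0.33266473,  0.07625601, -0.00202667]), 'ft_torque': array([-0.0128864 , -0.00834623, -0.0337146 ]), 'finger_gap': 0.999738631649828}
```

View pics/top0.png

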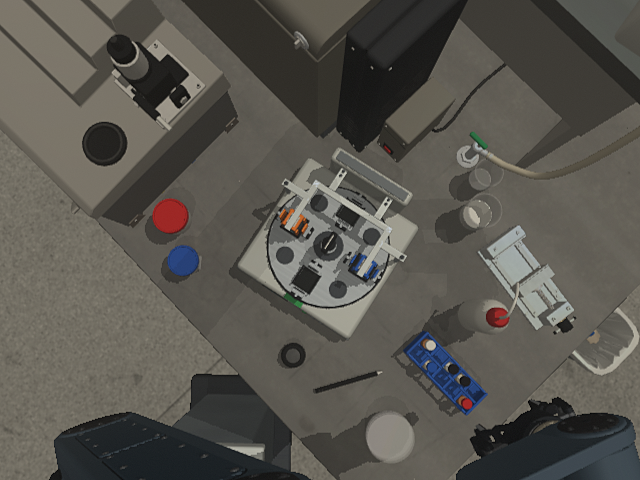

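View pics/side0.png

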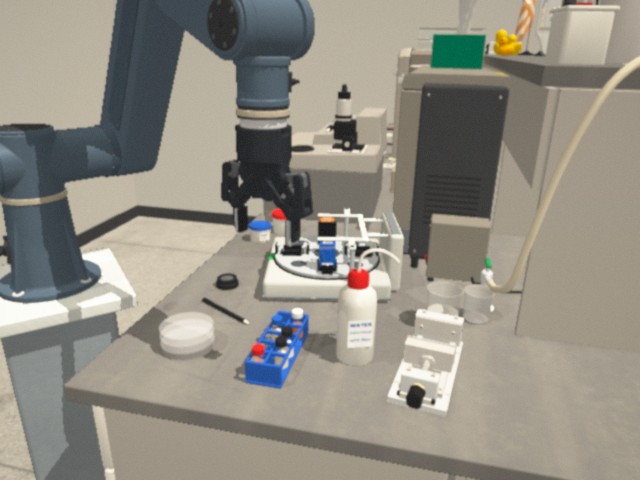

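The top view shows the changer centred near (328,244), with orange on its left at (293,221), blue at (363,265) and the green port strip at (292,300). The carousel therefore has to turn +90°. I'll zoom in for accurate pixel positions.

Run:
```python
import cv2
i=cv2.imread("pics/top0.png")[145:345,225:425]
i=cv2.resize(i,None,fx=3,fy=3,interpolation=cv2.INTER_CUBIC)
cv2.imwrite("pics/topc.png",cv2.convertScaleAbs(i,alpha=1.5))
```

```text
(no output)
```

View pics/topc.png

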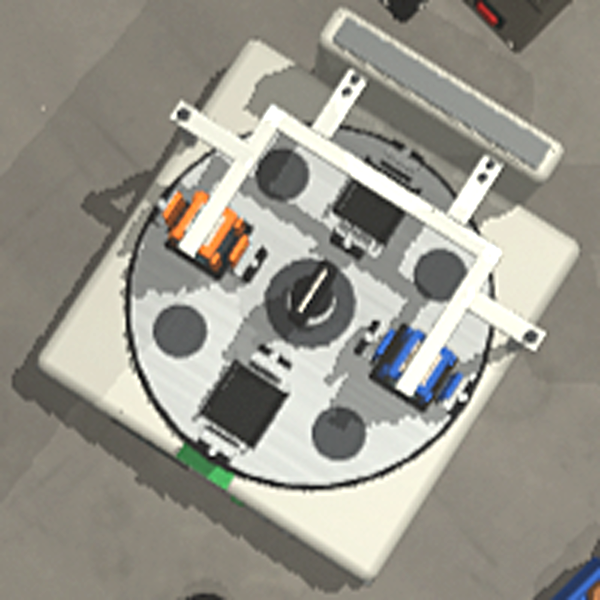

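```bash
cat > h.py <<'E'
import numpy as np
from scipy.optimize import least_squares
from scipy.spatial.transform import Rotation as R
from station import manip
def proj(m,P):
    T=np.linalg.inv(m["cam_to_world"]);c=np.atleast_2d(P)@T[:3,:3].T+T[:3,3]
    p=c@m["mtx"].T;return p[:,:2]/p[:,2:]
def back(m,uv,z):
    d=m["cam_to_world"][:3,:3]@np.linalg.inv(m["mtx"])@[*uv,1];o=m["cam_to_world"][:3,3]
    return o+d*(z-o[2])/d[2]
E
python3 - <<'E'
from h import *
m=manip.camera_model("top")
D=[((182,114),(.05,.126,.126)),((533,337),(.05,-.126,.126)),((271,106),(.086,.086,.126)),((500,246),(.086,-.086,.126)),((190,253),(-.022,.08,.126)),((407,391),(-.022,-.08,.126))]
uv=np.array([d[0] for d in D])/3+[225-1/3,145-1/3];P=np.array([d[1] for d in D])
W=lambda s:np.c_[P[:,:2]@np.array([[np.cos(s[2]),np.sin(s[2])],[-np.sin(s[2]),np.cos(s[2])]])+s[:2],P[:,2]]
r=least_squares(lambda s:(proj(m,W(s))-uv).ravel(),[.45,-.28,-.5])
print(r.x,r.fun.round(1))
k=np.array([313,288])/3+[225-1/3,145-1/3]
print("knob",back(m,k,.136))
for a,b in(((326,265),(300,311)),):
    A,B=[back(m,np.array(q)/3+[225,145],.136) for q in(a,b)];print(np.arctan2(*(A-B)[1::-1]),np.linalg.norm(A-B))
for n,q in(("or",(207,230)),("bl",(418,365))): print(n,back(m,np.array(q)/3+[225,145],.118))
s=manip.sense();print(R.from_quat(s["tool_rot"]).as_matrix())
E
```

```text
[ 0.55542027 -0.2831644  -0.54119649] [ 1.3  1.3 -1.  -1.7 -0.1 -0.8  1.7  1.  -1.3  0.2 -0.6 -0. ]
knob [ 0.55679074 -0.28220796  0.136     ]
-0.4926779070036357 0.032555742791205815
or [ 0.59330691 -0.21615901  0.118     ]
bl [ 0.5114178  -0.34936625  0.118     ]
[[ 9.01855747e-01  4.32037013e-01 -4.81180674e-04]
 [ 4.32037086e-01 -9.01853721e-01  1.95489911e-03]
 [ 4.10634193e-04 -1.97092490e-03 -9.99997973e-01]]
```

Emit:
drive_tool --pt "0 0 0 -5 0 0 0" --pt "130 10 -3 -5 0 0 0.15" --pt "130 37.9 -12.9 -3 0 0 0.99" --pt "130 37.9 -12.9 -3 0 0 0.99" --pt "130 37.9 -12.9 -3 0 0 0.99" --pt "130 37.9 -12.9 -3 0 0 0.99" --pt "130 37.9 -12.9 -3 0 0 0.99" --pt "130 37.9 -12.9 -3 0 0 0.99" --pt "130 37.9 -12.9 -3 0 0 0.99" --pt "130 37.9 -12.9 -3 0 0 0.99" --pt "130 37.9 -12.9 -3 0 0 0.99" --pt "130 37.9 -12.9 -3 0 0 0.99" --pt "130 37.9 -12.9 -3 0 0 0.99" --pt "130 37.9 -12.9 -3 0 0 0.99"

```text
t: 1.5
tcp_pos: [0.555, -0.2851, 0.2614]
tool_rot: [0.963, -0.27, -0.0, 0.0]
force: [-0.6, 0.0, -0.4]
finger_gap: 0.493
```

Run:
```python
from h import *
import cv2
s=manip.sense();print(s["t"],s["q"],s["tcp_pos"],s["finger_gap"]);print(R.from_quat(s["tool_rot"]).as_matrix().round(4))
m=manip.camera_model("wrist");print(m)
cv2.imwrite("pics/w1.png",manip.snapshot("wrist")[:,:,::-1])
```

```text
1.5 [-6.53235952e-01  4.95280219e-01  1.40121617e+00 -3.67087202e-04
  1.24513155e+00  1.46343164e+00] [ 0.55502989 -0.28512998  0.26140883] 0.49315714884675216
[[ 8.547e-01 -5.191e-01 -2.000e-04]
 [-5.191e-01 -8.547e-01 -3.000e-04]
 [-1.000e-04  3.000e-04 -1.000e+00]]
{'mtx': array([[371.64829954,   0.        , 323.17344937],
       [  0.        , 371.64829954, 238.52364251],
       [  0.        ,   0.        ,   1.        ]]), 'cam_to_world': array([[-5.20238398e-01, -8.14015089e-01, -2.58324302e-01,
         6.21306094e-01],
       [-8.54020997e-01,  4.96003296e-01,  1.56935867e-01,
        -3.25103487e-01],
       [ 3.81541456e-04,  3.02258442e-01, -9.53225938e-01,
         4.03700109e-01],
       [ 0.00000000e+00,  0.00000000e+00,  0.00000000e+00,
         1.00000000e+00]])}
```

View pics/w1.png

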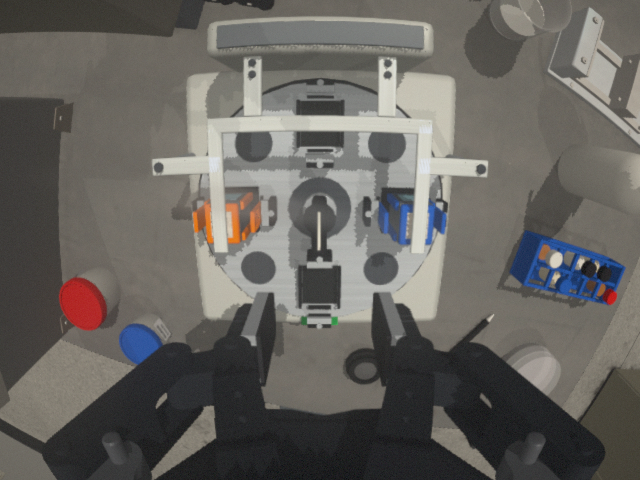

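```bash
cat >> h.py <<'E'
def fproj(m,P):
    T=np.linalg.inv(m["cam_to_world"]);c=np.atleast_2d(P)@T[:3,:3].T+T[:3,3]
    rr=np.hypot(c[:,0],c[:,1]);th=np.arctan2(rr,c[:,2]);f=m["mtx"][0,0]
    return c[:,:2]/rr[:,None]*(f*th)[:,None]+m["mtx"][:2,2]
def fback(m,uv,z):
    v=(np.array(uv)-m["mtx"][:2,2])/m["mtx"][0,0];th=np.linalg.norm(v)
    d=m["cam_to_world"][:3,:3]@[*(np.sin(th)*v/th),np.cos(th)];o=m["cam_to_world"][:3,3]
    return o+d*(z-o[2])/d[2]
E
python3 - <<'E'
from h import *
m=manip.camera_model("wrist")
D=[((157,167),(.05,.126,.126)),((483,169),(.05,-.126,.126)),((209,118),(.086,.086,.126)),((431,119),(.086,-.086,.126)),((220,252),(-.022,.08,.126)),((422,252),(-.022,-.08,.126))]
uv=np.array([d[0] for d in D]);P=np.array([d[1] for d in D])
W=lambda s:np.c_[P[:,:2]@np.array([[np.cos(s[2]),np.sin(s[2])],[-np.sin(s[2]),np.cos(s[2])]])+s[:2],P[:,2]]
r=least_squares(lambda s:(fproj(m,W(s))-uv).ravel(),[.55,-.28,-.5])
print(r.x,r.fun.round(1))
A,B=fback(m,(320,212),.136),fback(m,(320,251),.136)
print((A+B)/2,np.arctan2(*(A-B)[1::-1]),np.linalg.norm(A-B))
print("or",fback(m,(243,215),.118),"bl",fback(m,(401,216),.118))
print("mid strip",fback(m,(320,321),.048))
E
```

```text
[ 0.55569935 -0.28211534 -0.55055213] [ 4.9 -0.4 -3.9 -1.6 -2.2 -0.1  3.  -0.7  1.8  0.7 -3.6  1.4]
[ 0.55465851 -0.28160841  0.136     ] -0.54948880570865 0.030599373817875215
or [ 0.59449197 -0.23319873  0.118     ] bl [ 0.52769173 -0.34124348  0.118     ]
mid strip [ 0.44561341 -0.21393761  0.048     ]
```

Emit:
drive_tool --pt "130 -0.1 -0.3 4 0 0 0" --pt "130 -0.1 -0.3 8 0 0 0" --pt "130 -0.1 -0.3 11 0 0 0" --pt "130 -0.1 -0.3 13 0 0 0" --pt "130 -0.1 -0.3 14.5 0 0 0" --pt "130 -0.1 -0.3 15.4 0 0 0" --pt "130 -0.1 -0.3 15.4 0 0 0" --pt "255 -0.1 -0.3 15.4 0 0 0" --pt "255 -0.1 -0.3 15.4 0 0 0" --pt "255 -0.1 -0.3 15.4 0 0 0" --pt "255 -0.1 -0.3 15.4 0 0 0" --pt "255 -0.1 -0.3 15.4 0 0 0" --pt "255 -0.1 -0.3 15.4 0 0 0" --pt "255 -0.1 -0.3 15.4 0 0 0" --force 60

```text
t: 2.95
tcp_pos: [0.557, -0.2821, 0.1088]
tool_rot: [0.963, -0.268, 0.001, 0.001]
force: [-3.2, -4.8, 2.7]
finger_gap: 0.129
```

Emit:
drive_tool --pt "255 0 0 0 0 0 -0.12" --pt "255 0 0 0 0 0 -0.24" --pt "255 0 0 0 0 0 -0.36" --pt "255 0 0 0 0 0 -0.48" --pt "255 0 0 0 0 0 -0.6" --pt "255 0 0 0 0 0 -0.72" --pt "255 0 0 0 0 0 -0.84" --pt "255 0 0 0 0 0 -0.96" --pt "255 0 0 0 0 0 -1.08" --pt "255 0 0 0 0 0 -1.2" --pt "255 0 0 0 0 0 -1.32" --pt "255 0 0 0 0 0 -1.44" --pt "255 0 0 0 0 0 -1.571" --pt "255 0 0 0 0 0 -1.571" --pt "255 0 0 0 0 0 -1.571" --pt "255 0 0 0 0 0 -1.571"

```text
t: 4.55
tcp_pos: [0.5564, -0.2799, 0.1088]
tool_rot: [0.871, 0.491, -0.0, -0.0]
force: [-3.3, 0.4, 5.1]
finger_gap: 0.129
```

Run:
```python
from h import *
s=manip.sense();M=R.from_quat(s["tool_rot"]).as_matrix();print(s["q"],M.round(4),np.arctan2(M[1,0],M[0,0]),s["force"],s["ft_torque"],s["finger_gap"],s["tcp_pos"])
```

```text
[-6.45419879e-01  6.77790935e-01  1.53818592e+00  1.91431317e-04
  9.26394040e-01 -1.02304066e-01] [[ 5.169e-01  8.560e-01 -5.000e-04]
 [ 8.560e-01 -5.169e-01  6.000e-04]
 [ 2.000e-04 -8.000e-04 -1.000e+00]] 1.0275653702963452 [-3.26653596  0.41784229  5.05607954] [ 0.20512349  0.49089353 -0.14606899] 0.12875847856664674 [ 0.55636325 -0.27993581  0.10881766]
```

Emit:
drive_tool --pt "130 0 0 0 0 0 0" --pt "130 0 0 0 0 0 0" --pt "130 0 0 0 0 0 0" --pt "130 0 0 0 0 0 0" --pt "130 0 0 0 0 0 0" --pt "130 0 0 -2 0 0 0" --pt "130 0 0 -5 0 0 0" --pt "130 0 0 -9 0 0 0" --pt "50 2 -5 -13 0 0 0" --pt "50 2 -8 -15 0 0 0" --pt "50 2 -8 -15 0 0 0" --pt "50 2 -8 -15 0 0 0" --pt "50 2 -8 -15 0 0 0" --pt "50 2 -8 -15 0 0 0"

```text
t: 5.95
tcp_pos: [0.4991, -0.2226, 0.2562]
tool_rot: [0.871, 0.491, -0.0, -0.001]
force: [0.5, 0.3, -0.4]
finger_gap: 0.802
```

Run:
```python
from h import *
import cv2
s=manip.sense();print(s["t"],s["tcp_pos"],s["finger_gap"]);print(R.from_quat(s["tool_rot"]).as_matrix().round(4))
m=manip.camera_model("wrist");print(m["cam_to_world"])
w=manip.snapshot("wrist")[:,:,::-1];cv2.imwrite("pics/w2.png",w)
t=manip.snapshot("top")[:,:,::-1];cv2.imwrite("pics/t2.png",t)
i=cv2.resize(t[145:345,225:425],None,fx=3,fy=3,interpolation=cv2.INTER_CUBIC)
cv2.imwrite("pics/t2c.png",cv2.convertScaleAbs(i,alpha=1.5))
```

```text
5.95 [ 0.49907428 -0.22258765  0.25616261] 0.8021377156032071
[[ 5.171e-01  8.559e-01 -1.000e-03]
 [ 8.559e-01 -5.171e-01  7.000e-04]
 [ 1.000e-04 -1.200e-03 -1.000e+00]]
[[ 8.55224882e-01 -4.93767841e-01 -1.57428463e-01  5.39314759e-01]
 [-5.18256620e-01 -8.15217368e-01 -2.58516381e-01 -1.56183270e-01]
 [-6.91341377e-04  3.02677984e-01 -9.53092629e-01  3.98454463e-01]
 [ 0.00000000e+00  0.00000000e+00  0.00000000e+00  1.00000000e+00]]
```

View pics/w2.png

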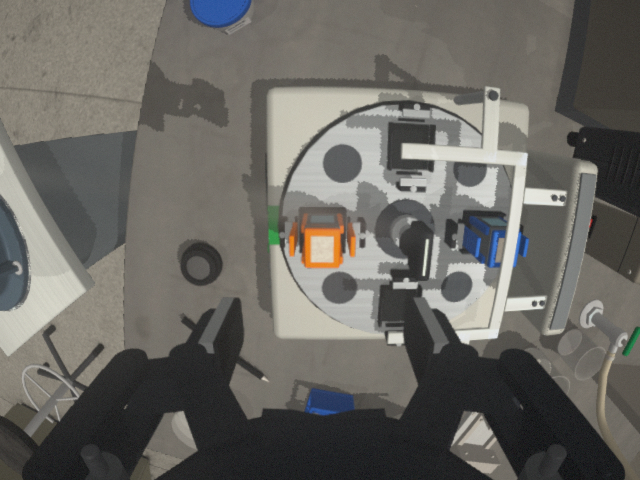

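View pics/t2c.png

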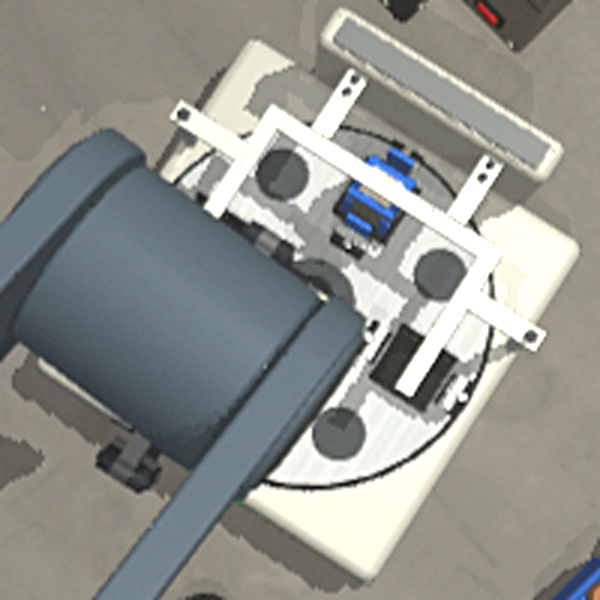

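Run:
```python
from h import *
import cv2
m=manip.camera_model("wrist")
for c,z in(((323,252),.118),((292,245),.112),((356,242),.112)):print(fback(m,c,z))
A,B=fback(m,(424,276),.136),fback(m,(428,232),.136);print("knob",(A+B)/2,np.arctan2(*(B-A)[1::-1]))
i=cv2.imread("pics/w2.png")[190:310,260:460];cv2.imwrite("pics/w2c.png",cv2.convertScaleAbs(cv2.resize(i,None,fx=4,fy=4,interpolation=cv2.INTER_CUBIC),alpha=1.4))
```

```text
[ 0.48680978 -0.24167779  0.118     ]
[ 0.46720106 -0.22526506  0.112     ]
[ 0.51309593 -0.25004538  0.112     ]
knob [ 0.55698286 -0.27932274  0.136     ] 1.0296112938070543
```

View pics/w2c.png

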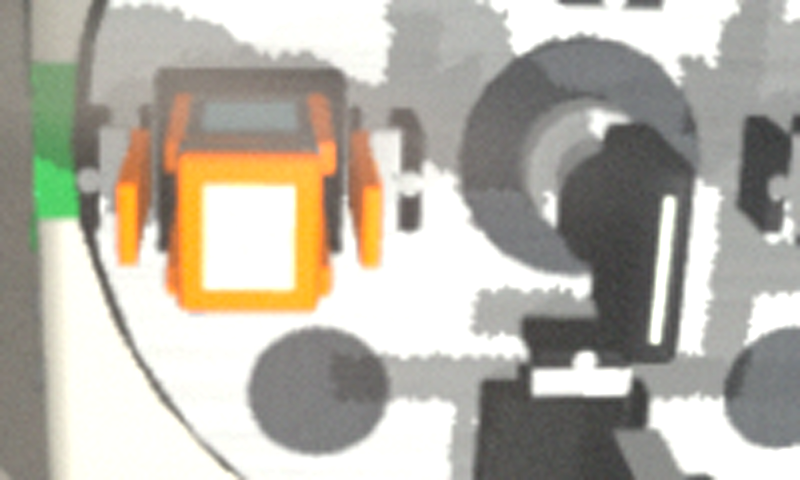

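Run:
```python
from h import *
m=manip.camera_model("wrist")
a=fback(m,(323.2,248.2),.118);l,r=fback(m,(289.2,245.5),.112),fback(m,(355.5,246.3),.112)
print(a,l,r,(l+r)/2,np.linalg.norm(l-r),np.arctan2(*(r-l)[1::-1]))
s=manip.sense();M=R.from_quat(s["tool_rot"]).as_matrix()
for p in(a,(l+r)/2,[.4873,-.2405,0]):print(M.T@(np.array([*p[:2],.087])-s["tcp_pos"])*100)
```

```text
[ 0.48861675 -0.23900497  0.118     ] [ 0.46500315 -0.2244404   0.112     ] [ 0.51091888 -0.25304367  0.112     ] [ 0.48796102 -0.23874203  0.112     ] 0.05409622450733164 -0.5571249897934002
[-1.94921905e+00  4.70707896e-04  1.69083510e+01]
[-1.96062352 -0.06925089 16.90846917]
[-2.14527251 -0.03491993 16.90838473]
```

Emit:
drive_tool --pt "50 -2 0 4 0 0 0" --pt "50 -2 0 8 0 0 0" --pt "50 -2 0 11 0 0 0" --pt "50 -2 0 13 0 0 0" --pt "50 -2 0 15 0 0 0" --pt "50 -2 0 16.5 0 0 0" --pt "50 -2 0 17.3 0 0 0" --pt "50 -2 0 17.3 0 0 0" --pt "50 -2 0 17.3 0 0 0" --pt "50 -2 0 17.3 0 0 0" --force 30

```text
t: 7.05
tcp_pos: [0.4889, -0.2395, 0.085]
tool_rot: [0.871, 0.492, 0.0, 0.001]
force: [-0.4, 0.6, 0.3]
finger_gap: 0.803
```

Emit:
drive_tool --pt "80 0 0 0 0 0 0" --pt "100 0 0 0 0 0 0" --pt "115 0 0 0 0 0 0" --pt "130 0 0 0 0 0 0" --pt "145 0 0 0 0 0 0" --pt "160 0 0 0 0 0 0" --pt "160 0 0 0 0 0 0" --pt "200 0 0 0 0 0 0" --pt "200 0 0 0 0 0 0" --pt "200 0 0 0 0 0 0" --pt "200 0 0 0 0 0 0" --force 30

```text
t: 8.15
tcp_pos: [0.488, -0.239, 0.0859]
tool_rot: [0.871, 0.492, -0.0, 0.0]
force: [-3.3, 1.4, 13.2]
finger_gap: 0.416
```

Run:
```python
from h import *
import cv2
s=manip.sense();print(s["t"],s["tcp_pos"],s["finger_gap"]*85,s["force"])
w=manip.snapshot("wrist")[:,:,::-1]
cv2.imwrite("pics/w3.png",w[150:400,200:540].repeat(2,0).repeat(2,1))
```

```text
8.15 [ 0.48799605 -0.23896345  0.08593793] 35.36149552560305 [-3.27991597  1.40773008 13.19351958]
```

View pics/w3.png

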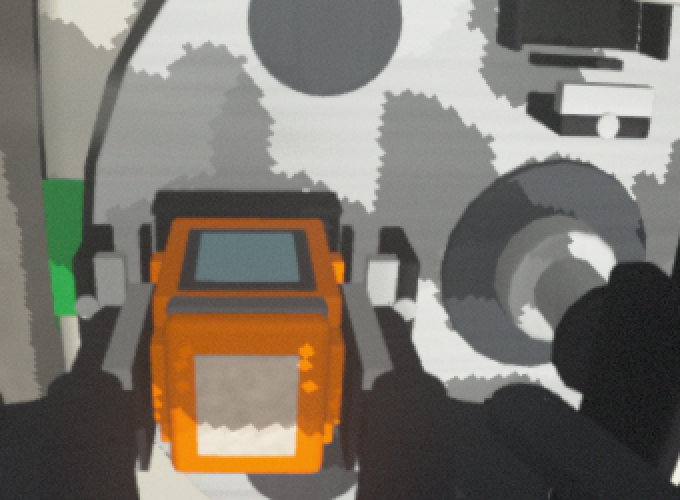

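Emit:
drive_tool --pt "200 0 0 -0.3 0 0 0" --pt "200 0 0 -0.6 0 0 0" --pt "200 0 0 -1 0 0 0" --pt "200 0 0 -1.5 0 0 0" --pt "200 0 0 -2 0 0 0" --pt "200 0 0 -2.5 0 0 0"

```text
t: 8.8
tcp_pos: [0.4883, -0.2391, 0.1096]
tool_rot: [0.871, 0.492, -0.0, -0.0]
force: [0.6, -0.6, -2.0]
finger_gap: 0.407
```

Emit:
drive_tool --pt "200 0 0 -1 0 0 0" --pt "200 0 0 -2 0 0 0" --pt "200 0 0 -3 0 0 0" --pt "200 0 0 -4.5 0 0 0" --pt "200 0 0 -6 0 0 0" --pt "200 0 0 -7.5 0 0 0" --pt "200 0 0 -8.5 0 0 0" --pt "200 0 0 -9 0 0 0" --pt "200 0 0 -9 0 0 0" --pt "200 0 0 -9 0 0 0" --pt "200 0 0 -9 0 0 0" --pt "200 0 0 -9 0 0 0" --pt "200 0 0 -9 0 0 0"

```text
t: 10.1
tcp_pos: [0.4881, -0.239, 0.1988]
tool_rot: [0.871, 0.492, -0.0, -0.0]
force: [0.6, -1.3, -1.8]
finger_gap: 0.408
```

Run:
```python
from h import *
import cv2
s=manip.sense();print(s["t"],s["tcp_pos"],s["finger_gap"]*85,s["force"],abs(s["qd"]).max())
w=manip.snapshot("wrist")[:,:,::-1];d=manip.snapshot("side")[:,:,::-1]
a=cv2.resize(d[120:300,200:420],(660,540),interpolation=cv2.INTER_CUBIC)
cv2.imwrite("pics/s4.png",a);cv2.imwrite("pics/w4.png",w)
```

```text
10.1 [ 0.48812492 -0.23898178  0.19881808] 34.714255160162935 [ 0.63916381 -1.30746163 -1.76397355] 0.003453627494395915
```

View pics/s4.png

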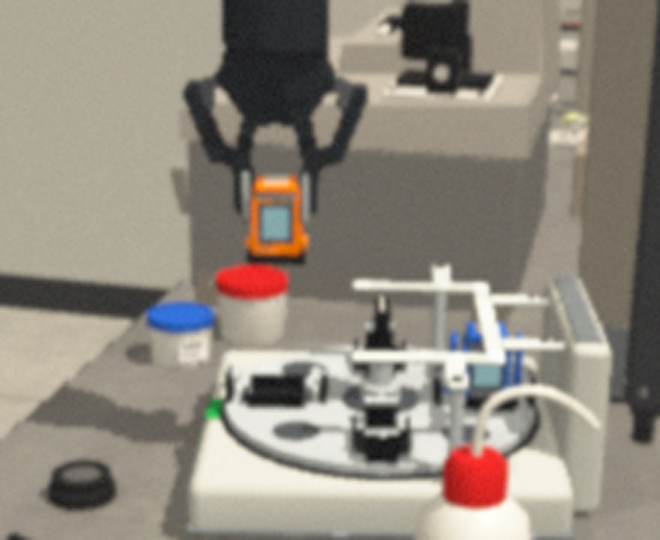

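View pics/w4.png

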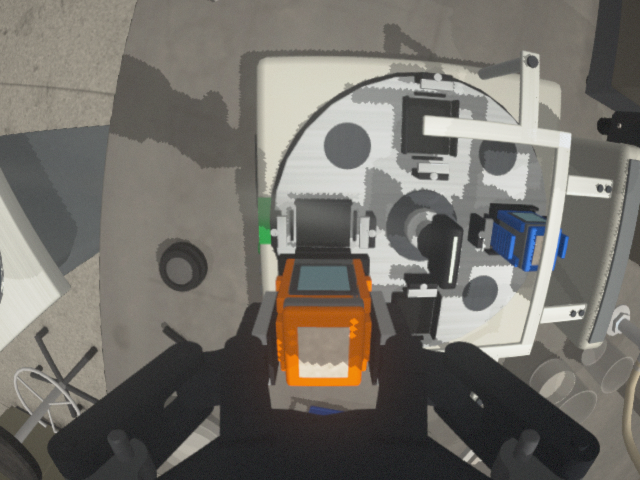

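The side view shows the orange cassette upright in the fingers at (276,222), well clear of the changer. Blue is seated at the back under the rail. The wrist view shows the port socket empty and the carousel still square in its click.

```bash
python3 -c "
from station import manip
manip.sign_off();s=manip.sense();print(s['t'],s['tcp_pos'],s['finger_gap'],s['force'])"
```

```text
the job is handed in; nothing more can be done
the job is handed in; nothing more can be done
```

The orange cassette is out of the changer, and I handed the job in at about 10 s of the 54 s allowed. `sign_off` gives no verdict, so the result rests on my checks just before it.

**What I did:**
- I turned the carousel +90° by the knob. The measured turn was 1.574 rad.
- From the wrist camera, the orange cassette was within about 2 mm of where I expected the port.
- I pinched both catches at 30 N and drew the cassette straight up about 113 mm.

**Last checks:**
- **Cassette:** it hangs upright, with its middle at about 0.20 m. The tool was still, and the force reading of about −1.8 N vertically fits the cassette's weight.
- **Catches:** the fingers read 34.7 mm, against 38 mm for fully pinched catches. The same reading was about 1 mm low on the 12 mm knob, so I put this down to the gripper scale. I had no direct measure of catch travel, but the lift-out shows the hooks came free.
- **Surroundings:** in the last pictures the carousel is still in its click, blue is seated, and the tubs look untouched. The wash bottle was only partly in the last side view, so I did not measure whether it had moved.

While pinching, the fingers pushed the cassette down with about 13 N. That was gone once it lifted.

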